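# Load the ball polisher and lock its collar

### The arm

A 6-joint arm with a two-finger parallel gripper is mounted at the origin on the work surface. World frame = base frame: x ahead of the robot, y to its left, z up, the work surface at z = 0. Lengths are in m, angles in rad, forces in N, time in s.
With the tool pointing down it reaches from about 0.4 to 0.825 m from the base axis. Payload 7 kg.
Tool frame: the origin (TCP) lies at the very end of the fingers, on their centre line; the grasp point (between the pads) lies 19 mm behind it; x points along the fingers, y is the direction in which the jaws open and shut, and the axes are right-handed (so a half turn about x gives the same grasp; the last joint's range is limited). The gripper opens to 88 mm and grips with 3 to 60 N. Pads are 19 mm wide; open, the fingers measure 130 mm over their backs; the gripper's body (78 mm by 193 mm) begins 47 mm behind the grasp point.
Start: joints at [-0.878, 0.359, 0.012, 0, -1.224, -0.288], TCP at [0.266, -0.62, 0.227] pointing down, gripper open.
Joint ranges: [-3.07, 3.07], [-1.43, 2.12], [-1.02, 1.25], [-3.03, 1.67], [-3.05, -0], [-3.03, 3.03]. Speed limits (rad/s): [2.39, 2.39, 3.01, 3.14, 3.14, 3.14].

### API

Orientations are given as [roll, pitch, yaw] about the fixed x, y, z axes, in that order (R = Rz(yaw) Ry(pitch) Rx(roll)).
In Python, from station import arm gives the robot as it stands.
- The arm moves only by the shell command python3 -m inch 'ROWS' [OPENING] [FORCE]. ROWS is text: rows parted by semicolons, each of 6 numbers parted by spaces: the shift along the world's x, y, z in units of 30 mm (1.0 is 30 mm), then the turn, a rotation vector about the world's x, y, z in units of 5 degrees (1.0 is 5 degrees). In form: dx dy dz wx wy wz; .... A call has 1 to 12 rows; each row shifts and turns the commanded pose from where the row before left it; what a row does not reach is not made up. A row lasts 1/8 s, in which the tool goes at most 62.5 mm and 10.7 degrees, less where a joint would pass 70% of its speed; a pose out of reach is approached as far as the arm can. A call is refused whole if a number of a shift passes 1 or a number of a turn 1, either way. A call with a gripper value outside its range is refused whole. OPENING is the opening, from 0 (shut) to 1 (fully open), set as the call begins (- or left out, the last holds). The fingers move at their own pace and stop on an object; FORCE is the grip in N (left out, the last holds). Time passes only in rows, so rows that do not move let the fingers close. It gives the time, the measured TCP pose, the force and the opening at its end, in the units of the state.
- arm.get_state(): the state, without advancing time (a new reading comes with each control period).
- arm.grab_frame(name): name is "scene" or "side" or "wrist"; returns a dict with "frame" (420x560x3 uint8, red, green, blue), "range_z" (420x560 float32, m along the optical axis (not along the pixel's ray), 0 where there is no reading), "mtx" (3x3 intrinsics, pixels), "pose" (4x4, takes a point from camera to world coordinates). Camera axes: x right, y up, looking along -z (the intrinsics and any distortion apply to the point x, -y, -z); pixel columns grow to the right and rows downward; lengths in m; the calibration is good to about 2 mm. A picture is of the moment at which its call begins.
- arm.job_done(): hands the job in, once; it reports no verdict.
Trained networks look in a picture, given as the dict that the camera call returned (one of the last four; its "shot" number tells which), for a name from the list of things; names that differ only in an ending like _2 or _b are one class to them, and where a whole thing is asked for, a point or a joint stands for the part that bears it (a point fixed in the world has none). Each returns a list of dicts, best first, with "confidence" (0 to 1); they miss things now and then, are a little off and sometimes report something else, mostly with a low value. They report only what shows in the picture. A call takes as long as a camera call. They do not tell look-alikes from the thing itself.
- arm.search_frame(picture, target): "extent" ([centre column, centre row, width, height] as shares, 0 to 1, of the picture: columns of its width, rows of its height, round what is visible of it).
- arm.masks_of(picture, target): "mask" (420x560 bool, what is visible of it) and "extent" ([centre column, centre row, width, height] as shares, 0 to 1, of the picture: columns of its width, rows of its height, round what is visible of it).
- arm.place_of(picture, target): "position" ([column, row] as shares, 0 to 1, of the picture: columns of its width, rows of its height: a listed point, or the origin of a listed thing).
The state is a dict: "t": time; "q": joint angles; "qd": joint speeds; "joint_efforts": joint torques, N m; "eef_pos": TCP position; "ee_rot": TCP orientation; "force": force on the tool from outside, world axes, zero at the start; "moment": the same for the moment, N m; "width": finger opening in m.
Only numpy, scipy, OpenCV 4.12 (cv2) and the standard library are available. Lean on these libraries where they do the work, as an engineer would, in place of code of your own. Each camera call takes 0.05 s, during which the arm holds its last target. There are 200 camera calls.

### The job

Load the tilted ball polisher one ball at a time, in this order: the largest ball into the cup marked with one stud, then the middle-sized ball into the cup with two studs, then the smallest into the cup with three studs, setting each down gently so that it rests in its cup and is let go. Then turn the lock collar in the middle of the turntable clockwise by its bar grip until it is against its stop, with its pointer at the locked mark, leaving the other things on the counter where they are.

Things in the scene. Friction and masses are not known exactly. Their poses are not given: they have to be found in the camera images.
- ball_large: the large ball: plain ivory-white sphere, diameter 61 mm, about 200 g, origin at its centre; starts on a ring stand, centre 38 mm above the table; all three balls look alike but for size
- ball_middle: the middle ball: plain ivory-white sphere, diameter 55 mm, about 148 g, origin at its centre; starts on a ring stand, centre 34 mm above the table; all three balls look alike but for size
- ball_small: the small ball: plain ivory-white sphere, diameter 49 mm, about 105 g, origin at its centre; starts on a ring stand, centre 28 mm above the table; all three balls look alike but for size
- cup1 (a point): centre of the top rim of the cup marked with one stud (raised round 11 mm studs on the turntable rim, just outside the cup). Site z is the turntable's normal, away from the disc, tilted 30 degrees from vertical
- cup2 (a point): centre of the top rim of the cup marked with two studs (raised round 11 mm studs on the turntable rim, just outside the cup). Site z is the turntable's normal, away from the disc, tilted 30 degrees from vertical
- cup3 (a point): centre of the top rim of the cup marked with three studs (raised round 11 mm studs on the turntable rim, just outside the cup). Site z is the turntable's normal, away from the disc, tilted 30 degrees from vertical. A ball rests centred on a cup's inner top edge, its centre above the rim by 21 mm (large), 16.5 mm (middle), 11 mm (small); off centre it rolls off down the slope
- turntable: aluminium disc, diameter 234 mm, origin at the centre of its top face, z = its normal, 30 degrees from vertical. Carries three cups: black rubber rings, inner diameter 44, outer 58, 17 mm high, centres 72 mm from the disc's centre, 120 degrees apart. Braked: it stays at the angle it has, which differs each time
- collar_grip (a point): on the turning axis of the lock collar in the middle of the disc, 84 mm above the disc along its normal, in the black bar grip. Bar 52 mm long, 16 thick, from 57 to 95 mm above the disc, on a steel collar of diameter 52 (38 to 58 mm above the disc). Site z is the turning axis. The bar always lies along the line from the axis to collar_pointer
- collar_pointer (a point): outer end of the small steel pointer on the collar's rim, 35 mm from the axis, 47 mm above the disc, in line with the bar grip
- lock_mark (a point): the locked mark, a dark 6 by 16 mm rib on the fixed aluminium flange (diameter 66 mm) under the collar, 29 mm from the axis. Site z is the turning axis, point x points up the slope, point -y from the axis to the mark; this frame does not turn with the turntable or collar
- collar (a joint): angle of the lock collar, grows clockwise seen from above along its axis; 0 to 0.35 rad at the start; 2.2 is the end stop with the pointer at the locked mark. At value q the pointer is 2.2 - q counter-clockwise of the mark. Stiff (about 0.2 N m of friction), stays where left. Too long a turn for most wrists in one grasp
- polisher: the fixed ball polisher, origin on the table under the disc's centre, which is 105 mm up. Base 230 x 240 mm. The disc rises towards body +x, its normal leans to body -x. A lamp bar, diameter 20, length 400 mm, lies along body y, 312 mm up and 75 mm towards +x, on posts at y = -190 and 190 mm: over the disc's upper part, in the way of a vertical tool
- stand_a: fixed black rubber ring stand on the table, outer diameter 58, inner 44, height 17 mm, origin at its underside; any ball may start on it
- stand_b: like stand_a
- stand_c: like stand_a
- chalk_a: bystander: cue chalk, 22 x 22 x 20 mm, among the stands
- chalk_b: bystander: cue chalk, 22 x 22 x 20 mm
- tumbler: bystander: glass tumbler, diameter 72, height 95 mm
- polish_can: bystander: polish tin, diameter 66, height 75 mm
- cloth_brush: bystander: table brush with a wooden handle, about 200 mm long, lying flat
Not all that is in view belongs to the job. What is shaped like the ball_middle but green is not meant.

How it is judged:
On the way, in this order (a step that is already met when the one before it is completed fails the run):
1. the large ball rests, let go, in the cup with one stud (distance between ball_large and cup1 below 0.0251 m and contact force between the fingers and ball_large below 0.05 N and linear speed of ball_large below 0.03 m/s), for 0.3 s.
2. the middle ball rests, let go, in the cup with two studs (distance between ball_middle and cup2 below 0.0205 m and contact force between the fingers and ball_middle below 0.05 N and linear speed of ball_middle below 0.03 m/s), for 0.3 s.
3. the small ball rests, let go, in the cup with three studs (distance between ball_small and cup3 below 0.0148 m and contact force between the fingers and ball_small below 0.05 N and linear speed of ball_small below 0.03 m/s), for 0.3 s.
4. the lock collar is turned to its stop at the locked mark (value of joint collar above 2.1 rad), for 0.2 s.
At the end, for the whole second after the job is handed in: Each ball rests in its own cup (large: one stud, middle: two, small: three), its centre within 4 mm of its seated height and place, at rest and let go, and the collar stands within 0.1 rad of its stop at the locked mark (joint over 2.1 rad) (all of step 1 and all of step 2 and all of step 3 and value of joint collar above 2.1 rad and velocity of joint collar below 0.05 rad/s); the robot touches nothing.
It fails at once if a bystander (chalk, tumbler, can, brush) pushed more than 30 mm or knocked over (distance of any of chalk_a, chalk_b, tumbler, polish_can, cloth_brush from where it was at the start of the episode above 0.03 m or angle between any of chalk_a, chalk_b, tumbler, polish_can's own z axis and vertical above 0.5 rad).
It fails at once if a ball dropped or rammed into the polisher (over 40 N between them) (contact force between any of ball_large, ball_middle, ball_small and polisher above 40 N).
It also fails if it takes over 72 s, if anything falls off the work surface, if the arm or the gripper's body presses on something with over 40 N, if the wrist force passes 120 N, or if a joint passes its speed limit or range.

## Working session

There is one attempt and no reset: what is moved stays moved. The work goes in short steps, Python scripts to look and compute and a shell command to move; the robot and the scene stay as the last step left them, time stands still between calls to the robot, and variables do not carry over. Pictures are saved under pics/ and viewed, about 8 in all and at most 12, crops included, and the job is handed in when it is done.

```bash
ls; mkdir -p pics
python3 - <<'E'
from station import arm
import cv2,numpy as np
print(arm.get_state())
for n in("scene","side"):
    f=arm.grab_frame(n); cv2.imwrite(f"pics/{n}0.png",f["frame"][:,:,::-1]); np.savez(f"pics/{n}0.npz",**{k:f[k] for k in("frame","range_z","mtx","pose")})
    print(n,f["mtx"],f["pose"],[k for k in f])
E
```

```text
pics
{'t': 0.0, 'q': array([-8.77908139e-01,  3.59349581e-01,  1.10536946e-02, -3.30294903e-04,
       -1.22407672e+00, -2.88090088e-01]), 'qd': array([-1.31846839e-03,  2.37495041e-04, -1.36561580e-03, -1.07392302e-03,
       -5.40537405e-05, -1.46706162e-03]), 'joint_efforts': array([ 1.02642527e-03, -5.82721782e+01,  2.93051291e+01,  6.99727848e+00,
        6.74785028e-03, -1.34798138e-04]), 'eef_pos': array([ 0.26561103, -0.62001939,  0.22564813]), 'ee_rot': array([1.66441899, 1.56918974, 2.06910461]), 'force': array([-0.25827645, -0.17170222,  0.24435454]), 'moment': array([-0.00211173,  0.0016067 , -0.00512119]), 'width': 0.08735034126155836}
scene [[466.42656107   0.         279.89006989]
 [  0.         466.42656107 211.90689858]
 [  0.           0.           1.        ]] [[ 0.87233791 -0.39672146  0.28572478  0.94527566]
 [ 0.48857217  0.68587048 -0.53933192 -0.75105786]
 [ 0.01799436  0.61007686  0.79213789  1.23671577]
 [ 0.          0.          0.          1.        ]] ['frame', 'range_z', 'mtx', 'pose', 'shot']
side [[408.30258003   0.         274.15528083]
 [  0.         408.30258003 213.46396342]
 [  0.           0.           1.        ]] [[-0.94274007  0.20887967 -0.2600201   0.20008326]
 [-0.33343256 -0.60892664  0.71974375  0.9488144 ]
 [-0.00799333  0.76523044  0.64370683  0.985835  ]
 [ 0.          0.          0.          1.        ]] ['frame', 'range_z', 'mtx', 'pose', 'shot']
```

View pics/scene0.png

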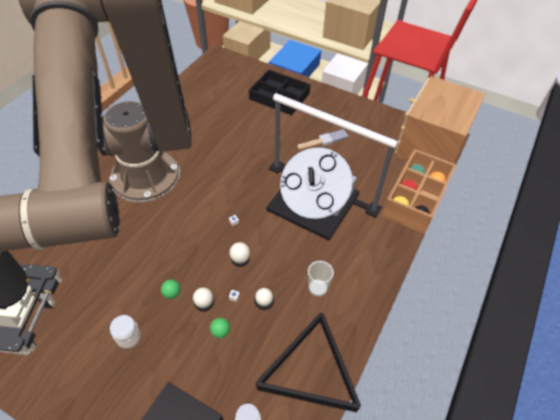

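View pics/side0.png

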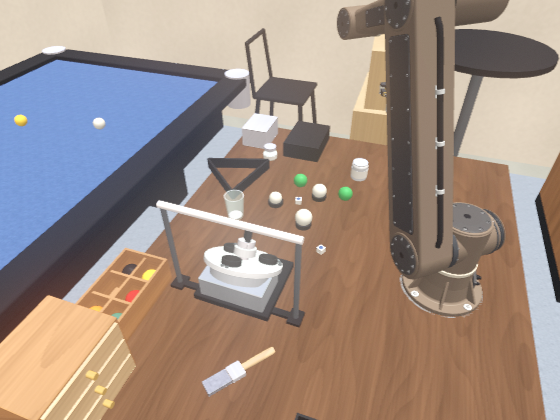

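Scene view: white balls at (240,253), (203,298), (264,297). Look-alikes are green balls at (170,289) and (220,328). The turntable is at (316,182), chalks at (234,220) and (234,295). Next I fit spheres to the balls and a plane to the disc.

```bash
cat > h.py <<'E'
import numpy as np,cv2
from scipy.optimize import least_squares
def cloud(f):
    z=f["range_z"].astype(float);K=f["mtx"];P=f["pose"];v,u=np.mgrid[:z.shape[0],:z.shape[1]]
    c=np.stack([(u-K[0,2])/K[0,0]*z,-(v-K[1,2])/K[1,1]*z,-z],-1)
    w=c@P[:3,:3].T+P[:3,3]; w[z<=0]=np.nan; return w
def proj(f,p):
    K=f["mtx"];P=f["pose"];c=(np.atleast_2d(p)-P[:3,3])@P[:3,:3]
    return np.stack([K[0,0]*c[:,0]/-c[:,2]+K[0,2],K[1,1]*-c[:,1]/-c[:,2]+K[1,2]],1)
def sphere(f,w,px,r0=22):
    u,v=px;yy,xx=np.mgrid[:420,:560]
    im=f["frame"].astype(int)
    m=(np.hypot(xx-u,yy-v)<r0)&(im.min(2)>130)&(w[...,2]>0.012)
    n,l,s,c=cv2.connectedComponentsWithStats(m.astype(np.uint8)); 
    k=1+np.argmax(s[1:,4]); m=cv2.erode((l==k).astype(np.uint8),np.ones((3,3)))>0
    p=w[m];p=p[np.isfinite(p).all(1)]
    g=lambda x:np.linalg.norm(p-x[:3],axis=1)-x[3]
    r=least_squares(g,[*(p.mean(0)-[0,0,.015]),.028],loss="soft_l1",f_scale=.002)
    return r.x,s[k],len(p)
E
python3 - <<'E'
from h import *
np.set_printoptions(precision=4,suppress=True)
for n,pts,disc in(("scene",[(240,253),(203,298),(264,297)],(316,182)),("side",[(304,217),(319,191),(276,199)],(243,262))):
    f=dict(np.load(f"pics/{n}0.npz"));w=cloud(f)
    for p in pts: print(n,p,*sphere(f,w,p))
    u,v=disc;p=w[v-45:v+45,u-50:u+50].reshape(-1,3);p=p[np.isfinite(p).all(1)]
    p=p[(p[:,2]>.03)&(p[:,2]<.25)]
    best=(0,)
    rng=np.random.default_rng(0)
    for _ in range(1500):
        a,b,c=p[rng.choice(len(p),3,False)];nn=np.cross(b-a,c-a);nn/=np.linalg.norm(nn)+1e-12
        if nn[2]<0: nn=-nn
        if abs(nn[2]-.866)>.05: continue
        k=(abs((p-a)@nn)<.003)
        if k.sum()>best[0]: best=(k.sum(),k)
    q=p[best[1]];c=q.mean(0);nn=np.linalg.svd(q-c)[2][2];nn*=np.sign(nn[2])
    print("plane",best[0],c,nn,np.degrees(np.arccos(nn[2])))
    # bounding circle center
    e=np.cross(nn,[0,0,1]);e/=np.linalg.norm(e);g=np.cross(e,nn)
    X=((q-c)@np.array([e,g]).T*1e4).astype(np.float32);(cc,r)=cv2.minEnclosingCircle(X)
    o=c+(cc[0]*e+cc[1]*g)/1e4;print("centre",o,r/1e4)
    # lamp bar
    m=w[...,2];k=(m>.29)&(m<.34)&(f["frame"].min(2)>150);b=w[k];b=b[np.linalg.norm(b[:,:2]-o[:2],axis=1)<.3]
    print("bar",b.mean(0),np.linalg.svd(b-b.mean(0))[2][0],len(b),b[:,2].max())
f=dict(np.load("pics/scene0.npz"));cv2.imwrite("pics/tt.png",cv2.resize(f["frame"][85:305,150:390,::-1],None,fx=3,fy=3,interpolation=2)[:600])
E
```

```text
scene (240, 253) [ 0.4816 -0.1323  0.0413  0.0269] [229 242  20  20 307] 225
scene (203, 298) [ 0.469  -0.3091  0.0346  0.0257] [193 287  19  20 296] 206
scene (264, 297) [ 0.6179 -0.2187  0.0302  0.0216] [255 288  18  17 229] 152
plane 2024 [0.5791 0.1826 0.1041] [-0.0152 -0.5038  0.8637] 30.264841420997193
centre [0.5315 0.1994 0.113 ] 0.16292139892578125
bar [0.5862 0.2534 0.3173] [ 0.9996 -0.0265  0.0025] 890 0.3268869962159292
side (304, 217) [ 0.4773 -0.1254  0.0387  0.0282] [295 209  18  17 225] 159
side (319, 191) [ 0.4644 -0.2998  0.0367  0.0219] [313 184  14  14 155] 103
side (276, 199) [ 0.6117 -0.2068  0.0325  0.0175] [269 192  13  12 121] 73
plane 981 [0.564  0.2195 0.1233] [-0.0114 -0.4946  0.8691] 29.650724252590614
centre [0.5731 0.1911 0.1072] 0.11902252197265625
bar [0.5626 0.2679 0.3174] [-0.9996  0.0265  0.0003] 1197 0.3251072019398541
```

View pics/tt.png

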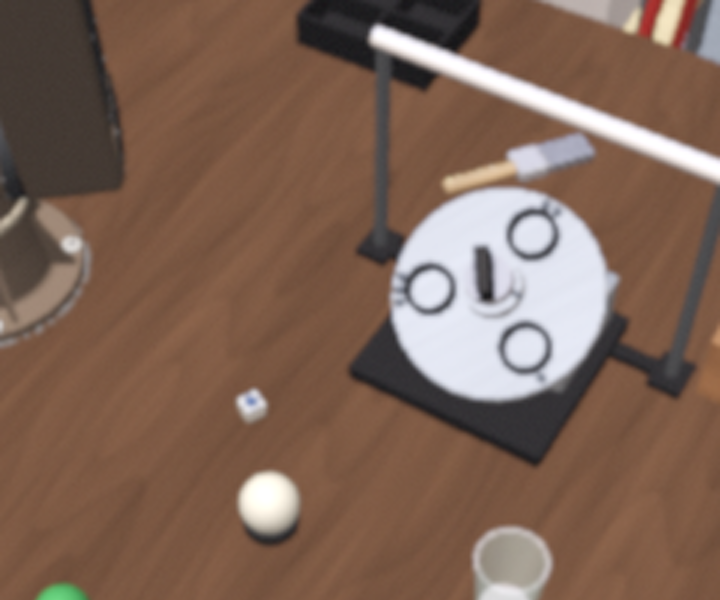

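One stud sits lower right (crop 540,378), two studs at the top right (550,210), three at the left (398,290). Stand heights agree with the sizes: large (240,253), middle (203,298), small (264,297). Now precise positions.

```bash
cat >> h.py <<'E'
def ballray(f,px,R,h,r0=20,thr=60):
    # silhouette of ivory ball -> centre by model fit: ray through area centroid
    u,v=px;yy,xx=np.mgrid[:420,:560];im=f["frame"].astype(int)
    m=(np.hypot(xx-u,yy-v)<r0)&(im[...,0]>115)&(im[...,2]>85)&(im.max(2)-im.min(2)<75)
    n,l,s,c=cv2.connectedComponentsWithStats(m.astype(np.uint8));k=1+np.argmax(s[1:,4])
    (cu,cv_),rad=cv2.minEnclosingCircle(np.argwhere(l==k)[:,::-1].astype(np.float32))
    K=f["mtx"];P=f["pose"];d=P[:3,:3]@np.array([(cu-K[0,2])/K[0,0],-(cv_-K[1,2])/K[1,1],-1])
    t=(h-P[2,3])/d[2];return P[:3,3]+t*d,(cu,cv_),rad+.5,(rad+.5)*t/K[0,0]
PSI=np.radians(88.5)
def frame(psi=PSI):
    up=np.array([np.cos(psi),np.sin(psi),0]);n=-.5*up+np.array([0,0,.8660254]);x=np.cross(np.cross(n,up),n);x/=np.linalg.norm(x)
    return x,np.cross(n,x),n   # upslope, y, normal
def rect(f,o,h,half=.13,res=.0005):
    x,y,n=frame();g=np.arange(-half,half,res);A,B=np.meshgrid(g,g,indexing="ij")
    p=o+h*n+A[...,None]*x+B[...,None]*y
    q=proj(f,p.reshape(-1,3)).reshape(*A.shape,2).astype(np.float32)
    return cv2.remap(cv2.cvtColor(f["frame"],cv2.COLOR_RGB2GRAY),q[...,0],q[...,1],1).astype(float),A,B
def fitcups(f,o):
    # maximise contrast of 3 rings (top, 22..29mm, bright just outside); returns a,b,angle
    im,A,B=rect(f,o,.017);t=np.linspace(0,2*np.pi,90,endpoint=False)
    from scipy.ndimage import map_coordinates as mc,gaussian_filter as gf
    im=gf(im,2)
    def cost(x):
        s=0
        for k in range(3):
            th=x[2]+k*2*np.pi/3;ca=x[0]+.072*np.cos(th);cb=x[1]+.072*np.sin(th)
            for r,w in((.0255,1),(.037,-.5),(.014,-.5)):
                s+=w*np.mean(mc(im,[(ca+r*np.cos(t)+.13)/.0005,(cb+r*np.sin(t)+.13)/.0005],order=1,mode="nearest"))
        return s
    from scipy.optimize import minimize
    best=min((cost([a,b,th]),a,b,th) for a in np.arange(-.015,.016,.005) for b in np.arange(-.015,.016,.005) for th in np.arange(0,2.094,.07))
    r=minimize(cost,best[1:],method="Nelder-Mead",options=dict(initial_simplex=[np.array(best[1:])+d for d in np.vstack([np.zeros(3),np.diag([.004,.004,.06])])],xatol=1e-5))
    return r.x,r.fun
E
python3 - <<'E'
from h import *
np.set_printoptions(precision=4,suppress=True)
o=np.array([.57,.188,.105]);x,y,n=frame();print(x,y,n)
for nm,pts in(("scene",[(240,253),(203,298),(264,297)]),("side",[(304,217),(319,191),(276,199)])):
    f=dict(np.load(f"pics/{nm}0.npz"))
    for p,R,h in zip(pts,(.0305,.0275,.0245),(.038,.034,.028)): print(nm,*ballray(f,p,R,h))
    s,c=fitcups(f,o);print(s,c,"disc",o+s[0]*x+s[1]*y)
    for k in range(3):
        th=s[2]+k*2.0944;p=o+s[0]*x+s[1]*y+.017*n+.072*(np.cos(th)*x+np.sin(th)*y);print(np.degrees(th)%360,p,proj(f,p))
E
```

```text
[0.0227 0.8657 0.5   ] [-0.9997  0.0262  0.    ] [-0.0131 -0.4998  0.866 ]
scene [ 0.4805 -0.1305  0.038 ] (239.11880493164062, 251.84158325195312) 11.503677368164062 0.0349484335575186
scene [ 0.4682 -0.3086  0.034 ] (202.03125, 296.58929443359375) 11.09532356262207 0.03158182810499751
scene [ 0.617  -0.2174  0.028 ] (263.39215087890625, 295.9117736816406) 9.955084800720215 0.028580245803283305
[-0.005  -0.0078  1.9716] -321.00143916494073 disc [0.5777 0.1835 0.1025]
112.96515935050427 [0.5105 0.1524 0.1032] [[292.791  180.8327]]
232.96543996270384 [0.6339 0.1359 0.0955] [[324.6517 200.6019]]
352.96572057490346 [0.5879 0.2366 0.1529] [[327.1356 162.5544]]
side [ 0.4757 -0.1271  0.038 ] (304.0, 217.0) 20.424957275390625 0.07284258096582147
side [ 0.4654 -0.2991  0.034 ] (319.0, 191.0) 20.424957275390625 0.07903066701817595
side [ 0.6089 -0.205   0.028 ] (276.0, 199.0) 20.424957275390625 0.07770368237236526
[ 0.0084 -0.0006  1.965 ] -75.20430902591264 disc [0.5708 0.1952 0.1092]
112.58524253789827 [0.5035 0.1645 0.1101] [[268.2309 257.1683]]
232.58552315009788 [0.6267 0.1473 0.102 ] [[232.5922 245.6826]]
352.5858037622975 [0.5815 0.2483 0.1596] [[231.2237 258.7921]]
```

```bash
python3 -m inch '.5 .9 .25 0 0 0;.5 .9 .25 0 0 0;.55 1 .25 0 0 0;.55 1 .25 0 0 0;.55 1 .25 0 0 0;.55 1 .25 0 0 0;.55 1 .25 0 0 0;.55 1 .25 0 0 0;.55 1 .25 0 0 0;.55 1 .25 0 0 0;.55 1 .25 0 0 0;.55 1 .25 0 0 0' 1 15; python3 -m inch '.5 .9 .25 0 0 0;.4 .6 .25 0 0 0;0 0 0 0 0 0;0 0 0 0 0 0'
cat >> h.py <<'E'
def snap(arm,n,tag):
    f=arm.grab_frame(n);cv2.imwrite(f"pics/{tag}.png",f["frame"][:,:,::-1]);np.savez(f"pics/{tag}.npz",**{k:f[k] for k in("frame","range_z","mtx","pose")});return f
def st(arm):
    from scipy.spatial.transform import Rotation as Ro
    s=arm.get_state();R=Ro.from_euler("xyz",s["ee_rot"]).as_matrix();print("t",s["t"],"tcp",s["eef_pos"],"x",R[:,0],"y",R[:,1],"w",s["width"],"F",s["force"],"q",s["q"]);return s,R
E
python3 - <<'E'
from station import arm
from h import *
np.set_printoptions(precision=4,suppress=True)
st(arm);f=snap(arm,"wrist","w1");print(f["mtx"],f["pose"])
w=cloud(f);print(proj(f,[[.481,-.131,.038],[.468,-.309,.034],[.617,-.217,.028]]))
E
```

```text
t: 1.6
eef_pos: [0.461, -0.2653, 0.3165]
ee_rot: [2.263, 1.57, 2.667]
force: [0.8, 0.5, 0.4]
width: 0.0876
t: 2.1
eef_pos: [0.4874, -0.2215, 0.3311]
ee_rot: [2.456, 1.57, 2.861]
force: [-0.3, -0.1, -0.5]
width: 0.0875
t 2.1 tcp [ 0.4874 -0.2215  0.3311] x [-0.0008  0.0002 -1.    ] y [-0.394   0.9191  0.0005] w 0.087471973872042 F [-0.3203 -0.1456 -0.514 ] q [-0.0603  0.0754 -0.119  -0.0002 -1.3772 -1.1054]
[[311.0321   0.     281.3171]
 [  0.     311.0321 207.2081]
 [  0.       0.       1.    ]] [[-0.394  -0.8854 -0.2467  0.4222]
 [ 0.9191 -0.3797 -0.1052 -0.25  ]
 [-0.0005 -0.2682  0.9634  0.4889]
 [ 0.      0.      0.      1.    ]]
[[339.5482 191.238 ]
 [230.7344 134.3345]
 [252.2896 245.7354]]
```

View pics/w1.png

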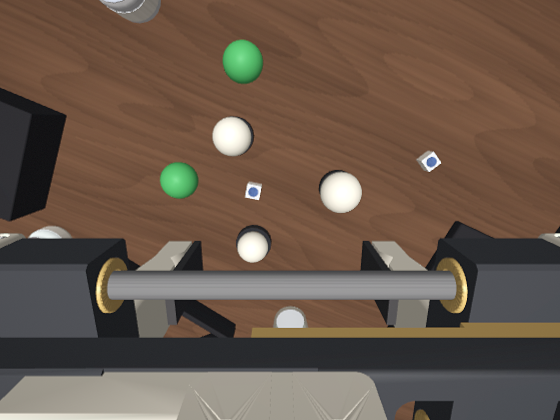

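The wrist view shows all three white balls: (341,192) biggest, (232,136) middle, (253,247) smallest. The greens are at (243,61) and (179,180), the chalks at (254,191) and (430,161).

Run:
```python
from h import *
np.set_printoptions(precision=4,suppress=True)
f=dict(np.load("pics/w1.npz"));w=cloud(f)
for p,R,h in zip([(341,192),(232,136),(253,247)],(.0305,.0275,.0245),(.038,.034,.028)):
    u,v=p;yy,xx=np.mgrid[:420,:560];im=f["frame"].astype(int)
    m=(np.hypot(xx-u,yy-v)<26)&(im[...,0]>120)&(im[...,2]>95)&(im.max(2)-im.min(2)<75)
    q=w[m];q=q[np.isfinite(q).all(1)&(q[:,2]>h-.01)]
    r=least_squares(lambda c:np.linalg.norm(q-c,axis=1)-R,[*q.mean(0)[:2],h],loss="soft_l1",f_scale=.002)
    print(p,len(q),"fixedR",r.x,"ray",*ballray(f,p,R,h,26))
# chalk/others position
for p in[(254,191),(430,161),(243,61),(179,180)]: print(p,w[p[1],p[0]])
```

```text
(341, 192) 1324 fixedR [ 0.4822 -0.1288  0.037 ] ray [ 0.4813 -0.1294  0.038 ] (340.4544677734375, 191.82147216796875) 21.603763580322266 0.032063689596316336
(232, 136) 1165 fixedR [ 0.4707 -0.3066  0.0326] ray [ 0.4699 -0.3078  0.034 ] (231.08824157714844, 135.91175842285156) 20.482837677001953 0.029232126013814582
(253, 247) 730 fixedR [ 0.619  -0.2158  0.0267] ray [ 0.6188 -0.2168  0.028 ] (251.96975708007812, 246.7313232421875) 16.066566467285156 0.025620332441739627
(254, 191) [ 0.5352 -0.2477  0.0191]
(430, 161) [ 0.388  -0.0217  0.0197]
(243, 61) [ 0.3738 -0.3246  0.0529]
(179, 180) [ 0.5542 -0.3517  0.0532]
```

```bash
python3 -m inch '-.05 .77 -1 0 0 1;-.05 .77 -1 0 0 1;-.05 .77 -1 0 0 1;-.05 .77 -1 0 0 1;0 0 -1 0 0 1;0 0 -1 0 0 1;0 0 -1 0 0 1;0 0 -1 0 0 1;0 0 0 0 0 0' 1 15
python3 - <<'E'
from station import arm
from h import *
np.set_printoptions(precision=4,suppress=True)
st(arm)
E
```

```text
t: 3.28
eef_pos: [0.4797, -0.1299, 0.0897]
ee_rot: [2.12, 1.566, -3.062]
force: [-0.1, 0.1, 2.1]
width: 0.0877
t 3.275 tcp [ 0.4797 -0.1299  0.0897] x [-0.005  -0.0004 -1.    ] y [-0.8917  0.4527  0.0043] w 0.08774130573103046 F [-0.1036  0.1461  2.1368] q [ 0.1317  0.2086 -0.5521 -0.0004 -0.8151 -0.6012]
```

```bash
python3 -m inch '.03 .02 -1 0 0 0;.03 0 -.8 0 0 0;0 0 -.5 0 0 0;0 0 0 0 0 0' 1 20; python3 -m inch '0 0 0 0 0 0;0 0 0 0 0 0;0 0 0 0 0 0;0 0 0 0 0 0;0 0 .3 0 0 0;0 0 .7 0 0 0;0 0 1 0 0 0' 0.4 20
```

```text
t: 3.78
eef_pos: [0.4835, -0.1289, 0.0228]
ee_rot: [2.339, 1.57, -2.843]
force: [0.1, -0.2, -0.0]
width: 0.0879
t: 4.65
eef_pos: [0.4832, -0.1285, 0.0831]
ee_rot: [2.191, 1.57, -2.99]
force: [1.1, 0.9, -1.9]
width: 0.0599
```

```bash
python3 -m inch '.2 .2 .5 0 0 1;.4 .6 .5 0 0 1;.4 .6 .5 0 0 1;.5 .6 .5 0 0 1;.5 .6 .5 0 0 1;.5 .6 .5 0 0 1;.5 .6 .3 0 0 1;.5 .6 .3 0 0 1;.5 .6 0 0 0 1;.5 .6 0 0 0 1;.3 .6 0 0 0 1;.2 .4 0 0 0 1' ; python3 -m inch '0 0 0 0 0 1;0 0 0 0 0 1;0 0 0 1 0 0;0 0 0 1 0 0;0 0 0 1 0 0;0 0 0 1 0 0;0 0 0 1 0 0;0 0 0 1 0 0;0 0 0 0 0 0'
python3 - <<'E'
from station import arm
from h import *
np.set_printoptions(precision=4,suppress=True)
st(arm);f=snap(arm,"wrist","w2");snap(arm,"scene","s2");snap(arm,"side","d2")
E
```

```text
t: 6.15
eef_pos: [0.634, 0.0703, 0.1908]
ee_rot: [-1.855, 1.571, 0.298]
force: [0.9, -0.6, -1.7]
width: 0.0597
t: 7.28
eef_pos: [0.6337, 0.0677, 0.1901]
ee_rot: [-0.752, 1.047, 1.57]
force: [0.4, -0.9, -2.1]
width: 0.0601
t 7.275 tcp [0.6337 0.0677 0.1901] x [ 0.0004  0.5002 -0.8659] y [-0.7311 -0.5906 -0.3415] w 0.060115567833409135 F [ 0.413  -0.8756 -2.1089] q [ 0.0667  0.368   0.0447 -0.552  -1.2586  0.8605]
```

View pics/w2.png

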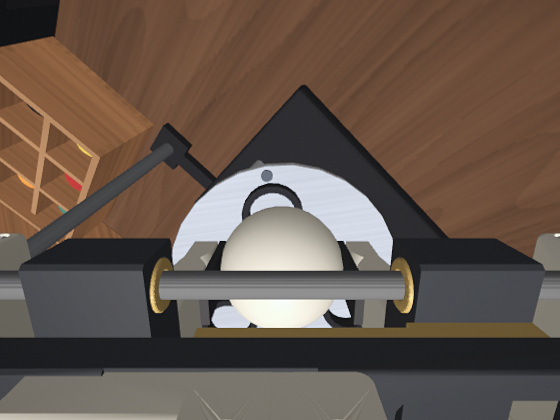

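The wrist view shows one stud at (267,176) and its cup at (272,205), with the disc edge arcing from (172,260) through (300,163). So this is the right cup. I fit its position from this near view and cross-check with the scene.

```bash
cat >> h.py <<'E'
from scipy.ndimage import map_coordinates as mc,gaussian_filter as gf
from scipy.optimize import minimize
def jointfit(views,x0,cups=(0,1,2),verbose=True):
    """views: list of (f, validmask). fits ox,oy,theta1 (az of cup with one stud; cup k at theta1+k*dirn*120)"""
    X,Y,N=frame();G=[]
    for f,ok in views: G.append((f,gf(cv2.cvtColor(f["frame"],cv2.COLOR_RGB2GRAY).astype(float),.7),ok))
    t=np.linspace(0,2*np.pi,180,endpoint=False)
    def samp(im,ok,f,P):
        q=proj(f,P);i=np.clip(q[:,::-1],0,[419,559]);ins=(abs(i-q[:,::-1]).max(1)<.5)
        g=mc(im,i.T,order=1);return g,ins&ok[i[:,0].round().astype(int),i[:,1].round().astype(int)]
    def cost(x):
        o=np.array([x[0],x[1],.105]);tot=0
        for f,im,ok in G:
            for k in cups:
                th=x[2]+k*2*np.pi/3;c=o+.017*N+.072*(np.cos(th)*X+np.sin(th)*Y)
                rs=[samp(im,ok,f,c+r*(np.cos(t)[:,None]*X+np.sin(t)[:,None]*Y)-(0 if r<.03 else .017)*N) for r in(.0235,.0255,.0275,.034)]
                v=np.all([r[1] for r in rs],axis=0)
                if v.sum()<20: continue
                tot+=np.mean(np.mean([r[0][v] for r in rs[:3]],axis=0)-rs[3][0][v])*v.mean()
            a,b=[samp(im,ok,f,o+r*(np.cos(t)[:,None]*X+np.sin(t)[:,None]*Y)) for r in(.1145,.1195)]
            v=a[1]&b[1]
            if v.sum()>10: tot+=np.mean(b[0][v]-a[0][v])*v.mean()
        return tot
    best=(9e9,None)
    for da in(-.008,-.004,0,.004,.008):
        for db in(-.008,-.004,0,.004,.008):
            for dt in(-.08,-.03,0,.03,.08):
                c=cost(np.array(x0)+[da,db,dt]);best=min(best,(c,[da,db,dt]),key=lambda z:z[0])
    s=np.array(x0)+best[1]
    r=minimize(cost,s,method="Nelder-Mead",options=dict(initial_simplex=[s+d for d in np.vstack([np.zeros(3),np.diag([.002,.002,.02])])],xatol=1e-5))
    return r.x,r.fun
def cuppt(x,k,h=0):
    X,Y,N=frame();th=x[2]+k*2*np.pi/3;return np.array([x[0],x[1],.105])+(.017+h)*N+.072*(np.cos(th)*X+np.sin(th)*Y)
E
python3 - <<'E'
from h import *
np.set_printoptions(precision=4,suppress=True)
yy,xx=np.mgrid[:420,:560]
w=dict(np.load("pics/w2.npz"));s=dict(np.load("pics/scene0.npz"));d=dict(np.load("pics/side0.npz"))
okw=(yy<236)&(np.hypot(xx-283,yy-268)>70)
ok=np.ones((420,560),bool)
x0=[.578,.182,np.radians(233)]
# cup order: k=0 one stud(233), k=1 ->353 two studs, k=2 ->113 three studs
for n,v in(("wrist",[(w,okw)]),("scene",[(s,ok)]),("side",[(d,ok)]),("w+s",[(w,okw),(s,ok)])):
    r,c=jointfit(v,x0);print(n,r,c,[cuppt(r,k) for k in range(3)])
X,Y,N=frame()
for n,f in(("w",w),("s",s),("d",d)):
    p=cloud(f);k=(okw if n=="w" else ok)&(np.linalg.norm(np.nan_to_num(p,nan=9)-[.578,.182,.105],axis=2)<.112)
    h=(p[k]-[.578,.182,.105])@N;hh,e=np.histogram(h,np.arange(-.01,.012,.001));print(n,hh)
print([proj(w,cuppt(x0,0))])
E
```

```text
wrist [0.577  0.1851 4.0561] -104.94690273866843 [array([0.6328, 0.1371, 0.0978]), array([0.5879, 0.2382, 0.1554]), array([0.5096, 0.1546, 0.106 ])]
scene [0.5772 0.1822 4.0668] -257.9307270605402 [array([0.6334, 0.1347, 0.0981]), array([0.5873, 0.2354, 0.1555]), array([0.51  , 0.1511, 0.1056])]
side [0.5723 0.1938 4.062 ] -237.48541235869726 [array([0.6284, 0.146 , 0.0979]), array([0.5828, 0.2469, 0.1554]), array([0.5051, 0.1629, 0.1058])]
w+s [0.5766 0.1839 4.0665] -351.16509442332693 [array([0.6329, 0.1364, 0.0981]), array([0.5868, 0.237 , 0.1555]), array([0.5095, 0.1528, 0.1057])]
w [   0    0    0    0    1   44  963 3411 2027  180   30   64   43   19
   13   14   11    6   11   14   13]
s [ 17  16  45  79 148 187 279 333 333 359 295 272 171 144  77  45  31  17
  18  14  17]
d [  0   0   0   0   1  25 209 335 138  32  23  31  34  21  27  27  35  27
  27  35  29]
[array([[272.8513, 213.7856]])]
```

```bash
cat >> h.py <<'E'
def inhand(f,px,R,r0):
    w=cloud(f);u,v=px;yy,xx=np.mgrid[:420,:560];im=f["frame"].astype(int)
    m=(np.hypot(xx-u,yy-v)<r0)&(im[...,0]>120)&(im[...,2]>90)&(im.max(2)-im.min(2)<75)&((yy<268)|(yy>303))
    q=w[m];q=q[np.isfinite(q).all(1)];c0=np.median(q,0)+(np.median(q,0)-f["pose"][:3,3])*.1
    r=least_squares(lambda c:np.linalg.norm(q-c,axis=1)-R,c0,loss="soft_l1",f_scale=.001);return r.x,len(q),np.median(abs(r.fun))
E
python3 - <<'E'
from station import arm
from h import *
np.set_printoptions(precision=4,suppress=True)
s,R=st(arm);w=dict(np.load("pics/w2.npz"))
b,n,e=inhand(w,(283,265),.0305,58);print(b,n,e,"in tool",R.T@(b-s["eef_pos"]))
x=[.577,.186,4.06];tgt=cuppt(x,0,.021);print("tgt",tgt,"shift units",(tgt-b)/.03, "nominal17:",(tgt-(s["eef_pos"]-.017*R[:,0]))/.03)
E
```

```text
t 7.425 tcp [0.6337 0.0695 0.1908] x [ 0.0002  0.4988 -0.8667] y [-0.7289 -0.5933 -0.3416] w 0.059848420426937575 F [ 0.0847  0.0299 -1.0604] q [ 0.0706  0.3666  0.0444 -0.5503 -1.2577  0.8593]
[0.6358 0.0596 0.2016] 6688 0.0002875808337589967 in tool [-0.0142  0.0007 -0.0038]
tgt [0.6327 0.1277 0.1161] shift units [-0.1033  2.2683 -2.8504] nominal17: [-0.0328  2.2216 -2.9841]
```

```bash
python3 -m inch '-.02 .5 -.6 0 0 0;-.03 .6 -.75 0 0 0;-.03 .6 -.75 0 0 0;-.02 .41 -.52 0 0 0;0 0 0 0 0 0;0 0 0 0 0 0'
python3 - <<'E'
from station import arm
from h import *
np.set_printoptions(precision=4,suppress=True)
s,R=st(arm);w=snap(arm,"wrist","w3")
b,n,e=inhand(w,(283,265),.0305,58);print(b,n,e,"in tool",R.T@(b-s["eef_pos"]))
yy,xx=np.mgrid[:420,:560];okw=(yy<236)&(np.hypot(xx-283,yy-268)>70)
r,c=jointfit([(w,okw)],[.577,.186,4.06]);print(r,c,cuppt(r,0))
tgt=cuppt([.577,.186,4.06],0,.021);print((tgt-b)/.03)
p=cloud(w);N=frame()[2];h=(p[okw&(np.linalg.norm(np.nan_to_num(p,nan=9)-[.577,.186,.105],axis=2)<.115)]-[.577,.186,.105])@N;print("plane off",np.median(h))
E
```

```text
t: 8.18
eef_pos: [0.6312, 0.1327, 0.1129]
ee_rot: [-0.757, 1.048, 1.569]
force: [0.6, -0.3, -1.5]
width: 0.0601
t 8.175 tcp [0.6312 0.1327 0.1129] x [ 0.0008  0.4996 -0.8663] y [-0.7282 -0.5934 -0.3429] w 0.06011944876813146 F [ 0.6274 -0.3461 -1.5207] q [ 0.1654  0.4264 -0.046  -0.5913 -1.0836  0.8689]
[0.6332 0.1246 0.1243] 6697 0.00028792664101703197 in tool [-0.014  -0.0006 -0.0024]
[0.5765 0.1854 3.9883] -47.47616013895749 [0.6291 0.1342 0.0959]
[-0.0177  0.1023 -0.2761]
plane off -0.0002505857038647419
```

```bash
python3 -m inch '0 .04 -.09 0 0 0;0 .03 -.08 0 0 0;0 .02 -.06 0 0 0;0 .02 -.04 0 0 0;0 0 0 0 0 0;0 0 0 0 0 0'
```

```text
t: 8.98
eef_pos: [0.6305, 0.136, 0.104]
ee_rot: [-0.754, 1.047, 1.571]
force: [-1.3, -1.8, 0.9]
width: 0.0599
```

```bash
python3 -m inch '0 0 0 0 0 0;0 0 0 0 0 0;0 0 0 0 0 0;0 0 0 0 0 0' 0.86 20;  python3 - <<'E'
from station import arm
from h import *
np.set_printoptions(precision=4,suppress=True)
s,R=st(arm);w=snap(arm,"wrist","w4")
b,n,e=inhand(w,(283,265),.0305,58);print(b,n,e,"in tool",R.T@(b-s["eef_pos"]))
c=cuppt([.577,.186,4.06],0);print("rel cup",b-c,np.linalg.norm(b-c))
E
```

```text
t: 9.48
eef_pos: [0.6307, 0.1363, 0.1039]
ee_rot: [-0.754, 1.047, 1.571]
force: [0.2, 0.2, -0.4]
width: 0.0754
t 9.475 tcp [0.6307 0.1363 0.1039] x [ 0.0001  0.5001 -0.866 ] y [-0.729  -0.5927 -0.3423] w 0.07538298270320765 F [ 0.2023  0.2272 -0.4237] q [ 0.1698  0.4359 -0.053  -0.5971 -1.0686  0.8746]
[0.6319 0.1281 0.1154] 6620 0.00029342945080707873 in tool [-0.0141  0.     -0.0019]
rel cup [-0.001  -0.0101  0.0175] 0.0202245764170409
```

```bash
python3 -m inch '0 -.4 .7 0 0 0;0 -.58 1 0 0 0;0 -.58 1 0 0 0;-.2 -.9 .3 0 0 0;-.4 -1 0 -1 0 0;-.4 -1 0 -1 0 0;-.45 -1 0 -1 0 0;-.45 -1 0 -1 0 0;-.45 -1 0 -1 0 0;-.45 -1 0 -1 0 0;-.45 -1 -.3 0 0 1;-.45 -1 -.5 0 0 1'; python3 -m inch '-.45 -1 -.5 0 0 1;-.45 -1 -.5 0 0 1;-.45 -1 -.5 0 0 1;-.45 -1 -.5 0 0 1;0 -.8 -.5 0 0 0;0 0 0 0 0 0;0 0 0 0 0 0' 0.9 20
python3 - <<'E'
from station import arm
from h import *
np.set_printoptions(precision=4,suppress=True)
s,R=st(arm);w=snap(arm,"wrist","w5")
p=proj(w,[.470,-.3072,.034])[0];print(p)
im=w["frame"].astype(int);print(im[int(p[1])-10,int(p[0])])
b,n,e=inhand(w,p,.0275,40);print(b,n,e)
print((np.array([.470,-.3072])-s["eef_pos"][:2])/.03,(b[:2]-s["eef_pos"][:2])/.03)
E
```

```text
t: 11.02
eef_pos: [0.5196, -0.178, 0.1703]
ee_rot: [-2.573, 1.569, -0.07]
force: [1.0, -0.5, -0.3]
width: 0.0752
t: 11.9
eef_pos: [0.4657, -0.3215, 0.0951]
ee_rot: [-2.964, 1.571, -0.116]
force: [0.1, -0.5, 0.9]
width: 0.0791
t 11.9 tcp [ 0.4657 -0.3215  0.0951] x [ 0.0002 -0.     -1.    ] y [-0.2895 -0.9572 -0.    ] w 0.07912937217632503 F [ 0.1192 -0.4851  0.9116] q [-0.2584  0.302  -0.4019 -0.     -0.8668  1.5355]
[261.6426 223.6404]
[252 248 235]
[ 0.47   -0.3067  0.0324] 4296 0.0002882838666523613
[0.1419 0.4756] [0.142 0.491]
```

```bash
python3 -m inch '.14 .49 -.4 0 0 0;0 0 -1 0 0 0;0 0 -.8 0 0 0;0 0 -.3 0 0 0;0 0 0 0 0 0' 0.9 20; python3 -m inch '0 0 0 0 0 0;0 0 0 0 0 0;0 0 0 0 0 0;0 0 0 0 0 0;0 0 .3 0 0 0;0 0 .7 0 0 0;0 0 1 0 0 0' 0.4 20
```

```text
t: 12.58
eef_pos: [0.4698, -0.3062, 0.0196]
ee_rot: [0.118, 1.57, 2.967]
force: [0.4, -0.2, 0.9]
width: 0.079
t: 13.45
eef_pos: [0.4689, -0.3067, 0.0801]
ee_rot: [-0.023, 1.569, 2.825]
force: [0.5, -0.7, -0.6]
width: 0.0538
```

```bash
python3 -m inch '.1 .3 .5 0 0 -1;.2 .8 .5 0 0 -1;.2 .8 .5 0 0 -1;.2 .8 .5 0 0 -1;.2 .8 .5 0 0 -1;.2 .8 .5 0 0 -1;.2 .8 .5 0 0 -1;.2 .8 .5 0 0 -1;.2 .8 .5 0 0 -1;.2 .8 .5 0 0 -1;.2 .8 .4 0 0 -1;.2 .7 .3 0 0 -1'; python3 -m inch '.2 .7 0 0 0 -1;.2 .7 0 0 0 -1;.2 .7 0 0 0 -1;.2 .7 0 0 0 -1;.2 .7 0 1 0 0;.2 .7 0 1 0 0;.2 .7 0 1 0 0;.2 .7 0 1 0 0;.2 .7 0 1 0 0;.1 .5 0 1 0 0;0 .2 0 0 0 0;0 0 0 0 0 0'
cat >> h.py <<'E'
def plan(arm,tag,R,k,h,x=(.5765,.186,4.06),r0=50):
    s,Rt=st(arm);w=snap(arm,"wrist",tag);c=s["eef_pos"]-.015*Rt[:,0];p=proj(w,c)[0]
    b,n,e=inhand(w,p,R,r0);print("px",p,"ball",b,n,e,"in tool",Rt.T@(b-s["eef_pos"]))
    tg=cuppt(x,k,h);d=tg-b;X,Y,N=frame();print("tgt",tg,"units",d/.03,"dist",np.linalg.norm(d),"XYN mm",1000*np.array([d@X,d@Y,d@N]));return w
E
python3 - <<'E'
from station import arm
from h import *
np.set_printoptions(precision=4,suppress=True)
plan(arm,"w6",.0275,1,.0165)
E
```

```text
t: 14.95
eef_pos: [0.5386, -0.0361, 0.2519]
ee_rot: [-1.166, 1.57, 0.632]
force: [0.9, 0.3, -1.5]
width: 0.0541
t: 16.45
eef_pos: [0.5956, 0.1729, 0.2511]
ee_rot: [0.119, 1.049, 1.571]
force: [0.0, 0.2, -0.9]
width: 0.0537
t 16.45 tcp [0.5956 0.1729 0.2511] x [-0.0001  0.4983 -0.867 ] y [-0.993   0.1024  0.059 ] w 0.05365265210124021 F [ 0.0448  0.239  -0.8721] q [ 0.2545  0.2432  0.0063 -0.5352 -1.2395 -0.2194]
px [283.8841 269.5292] ball [0.5969 0.1679 0.2619] 4015 0.00030726403701847316 in tool [-0.0119 -0.0012  0.0013]
tgt [0.5869 0.2308 0.1697] units [-0.3337  2.0976 -3.0743] dist 0.11210181229380836 XYN mm [   8.1376   11.656  -111.1968]
```

View pics/w6.png

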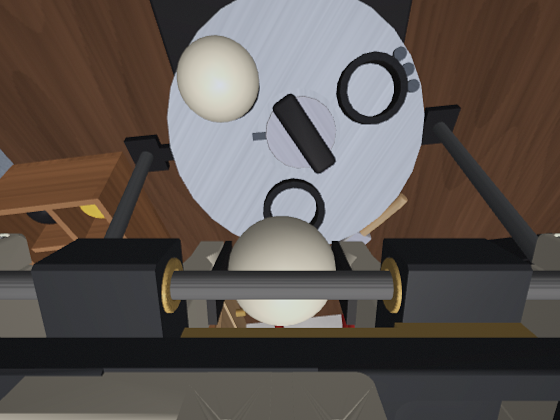

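The view shows the large ball seated at (218,79), the three-stud cup at (372,88), the bar grip from (290,100) to (320,165), and the lock mark rib at (259,136). I refit the disc from this view.

Run:
```python
from h import *
np.set_printoptions(precision=4,suppress=True)
w=dict(np.load("pics/w6.npz"));yy,xx=np.mgrid[:420,:560]
ok=(yy<236)&(np.hypot(xx-283,yy-268)>58)&(np.hypot(xx-218,yy-79)>46)
ok[:, :]&=~((abs(xx-303)<45)&(abs(yy-132)<45))
r,c=jointfit([(w,ok)],[.5765,.186,4.06],cups=(1,2));print(r,c)
for k in range(3): print(cuppt(r,k), cuppt([.5765,.186,4.06],k))
p=cloud(w);N=frame()[2];m=ok&(np.linalg.norm(np.nan_to_num(p,nan=9)-[.5765,.186,.105],axis=2)<.115);h=(p[m]-[.5765,.186,.105])@N;print("plane off",np.median(h))
q=p[m][abs(h)<.004];nn=np.linalg.svd(q-q.mean(0))[2][2];print(nn)
b,n,e=inhand(w,(218,79),.0305,38);print("ball1",b,n,e,np.linalg.norm(b-cuppt(r,0)))
```

```text
bash:   935 Killed                     python3 - <<'E'
from h import *
np.set_printoptions(precision=4,suppress=True)
w=dict(np.load("pics/w6.npz"));yy,xx=np.mgrid[:420,:560]
ok=(yy<236)&(np.hypot(xx-283,yy-268)>58)&(np.hypot(xx-218,yy-79)>46)
ok[:, :]&=~((abs(xx-303)<45)&(abs(yy-132)<45))
r,c=jointfit([(w,ok)],[.5765,.186,4.06],cups=(1,2));print(r,c)
for k in range(3): print(cuppt(r,k), cuppt([.5765,.186,4.06],k))
p=cloud(w);N=frame()[2];m=ok&(np.linalg.norm(np.nan_to_num(p,nan=9)-[.5765,.186,.105],axis=2)<.115);h=(p[m]-[.5765,.186,.105])@N;print("plane off",np.median(h))
q=p[m][abs(h)<.004];nn=np.linalg.svd(q-q.mean(0))[2][2];print(nn)
b,n,e=inhand(w,(218,79),.0305,38);print("ball1",b,n,e,np.linalg.norm(b-cuppt(r,0)))
E
```

Run:
```python
from h import *
np.set_printoptions(precision=4,suppress=True)
w=dict(np.load("pics/w6.npz"));yy,xx=np.mgrid[:420,:560]
ok=(yy<236)&(np.hypot(xx-283,yy-268)>58)&(np.hypot(xx-218,yy-79)>46)
ok[:, :]&=~((abs(xx-303)<45)&(abs(yy-132)<45))
r,c=jointfit([(w,ok)],[.5765,.186,4.06],cups=(1,2));print(r,c)
for k in range(3): print(cuppt(r,k), cuppt([.5765,.186,4.06],k))
p=cloud(w);N=frame()[2];m=ok&(np.linalg.norm(np.nan_to_num(p,nan=9)-[.5765,.186,.105],axis=2)<.115);h=(p[m]-[.5765,.186,.105])@N;print("plane off",np.median(h))
q=p[m][abs(h)<.004];nn=np.linalg.eigh(np.cov(q.T))[1][:,0];print(nn,N)
b,n,e=inhand(w,(218,79),.0305,38);print("ball1",b,n,e,np.linalg.norm(b-cuppt(r,0)))
```

```text
[0.5763 0.1851 4.0586] -207.9834582459403
[0.6323 0.1372 0.0978] [0.6325 0.1382 0.0979]
[0.5871 0.2382 0.1554] [0.5871 0.2391 0.1554]
[0.509  0.1545 0.1059] [0.5092 0.1553 0.1059]
plane off -0.00016234519723516659
[-0.0123 -0.4988  0.8666] [-0.0131 -0.4998  0.866 ]
ball1 [0.6322 0.1279 0.1154] 4493 0.0003629640644084789 0.019843341122800947
```

```bash
python3 -m inch '-.1 .3 -.4 -1 0 0;-.1 .5 -.7 0 0 0;-.1 .5 -.75 0 0 0;-.04 .4 -.6 0 0 0;0 .22 -.41 0 0 0;0 0 0 0 0 0;0 0 0 0 0 0';python3 - <<'E'
from station import arm
from h import *
np.set_printoptions(precision=4,suppress=True)
plan(arm,"w7",.0275,1,.0165,(.5764,.1856,4.059))
E
```

```text
t: 17.38
eef_pos: [0.5861, 0.2305, 0.1659]
ee_rot: [0.116, 1.135, 1.568]
force: [0.7, -0.1, -1.2]
width: 0.0535
t 17.375 tcp [0.5861 0.2305 0.1659] x [ 0.001   0.4225 -0.9063] y [-0.993   0.1072  0.0489] w 0.053451216898560985 F [ 0.6548 -0.0806 -1.2402] q [ 0.4143  0.2952 -0.1184 -0.4697 -1.023  -0.3118]
px [283.8969 269.5219] ball [0.5874 0.2264 0.1771] 3700 0.0003128320389687786 in tool [-0.0119 -0.0012  0.0012]
tgt [0.5869 0.2304 0.1697] units [-0.0168  0.1325 -0.2473] dist 0.00843289277698197 XYN mm [-0.2791  0.6093 -8.4062]
```

```bash
python3 -m inch '0 .05 -.08 0 0 0;0 .04 -.07 0 0 0;0 .03 -.06 0 0 0;0 .02 -.045 0 0 0;0 0 0 0 0 0;0 0 0 0 0 0'
```

```text
t: 18.18
eef_pos: [0.5856, 0.2348, 0.1577]
ee_rot: [0.118, 1.134, 1.571]
force: [-2.5, -1.7, 2.4]
width: 0.054
```

Contact is light, about 4 N. Releasing.

```bash
python3 -m inch '0 0 0 0 0 0;0 0 0 0 0 0;0 0 0 0 0 0;0 0 0 0 0 0' 0.8 20;python3 - <<'E'
from station import arm
from h import *
np.set_printoptions(precision=4,suppress=True)
plan(arm,"w8",.0275,1,.0165,(.5764,.1856,4.059))
E
```

```text
t: 18.68
eef_pos: [0.5856, 0.2349, 0.1573]
ee_rot: [0.119, 1.134, 1.571]
force: [0.3, 0.1, -0.0]
width: 0.0703
t 18.675 tcp [0.5856 0.2349 0.1573] x [-0.0001  0.4226 -0.9063] y [-0.9929  0.1075  0.0502] w 0.07028770479209064 F [ 0.3068  0.1382 -0.0456] q [ 0.4208  0.3045 -0.1255 -0.474  -1.0067 -0.3099]
px [283.8871 269.4676] ball [0.5863 0.2312 0.1688] 3486 0.00032175220183579267 in tool [-0.012  -0.0005  0.0015]
tgt [0.5869 0.2304 0.1697] units [ 0.0207 -0.0249  0.0308] dist 0.0013410730288694879 XYN mm [-0.1698 -0.6403  1.1661]
```

```bash
python3 -m inch '0 -.25 .5 0 0 0;0 -.42 .9 0 0 0;0 -.42 .9 0 0 0;0 -.9 .4 0 0 0;.1 -1 0 -1 0 0;.1 -1 0 -1 0 0;.1 -1 0 -1 0 0;.1 -1 0 -1 0 0;.1 -1 0 -1 0 0;.1 -1 0 0 0 -1;.1 -1 0 0 0 -1;.1 -1 -.3 0 0 -1'; python3 -m inch '.1 -1 -.6 0 0 -1;.1 -1 -.8 0 0 -1;.1 -1 -.8 0 0 -1;.1 -1 -.8 0 0 -1;.1 -1 -.8 0 0 -1;0 -.4 -.8 0 0 -1;0 0 -.2 0 0 -1;0 0 0 0 0 -1;0 0 0 0 0 -1;0 0 0 0 0 -1;0 0 0 0 0 0' 0.85 20
python3 - <<'E'
from station import arm
from h import *
np.set_printoptions(precision=4,suppress=True)
s,R=st(arm);w=snap(arm,"wrist","w9")
p=proj(w,[.619,-.2164,.028])[0];print(p)
b,n,e=inhand(w,p,.0245,38);print(b,n,e)
print((np.array([.619,-.2164])-s["eef_pos"][:2])/.03,(b[:2]-s["eef_pos"][:2])/.03)
E
```

```text
t: 20.23
eef_pos: [0.6102, -0.0662, 0.2314]
ee_rot: [-1.255, 1.568, -0.068]
force: [0.6, -0.4, -0.3]
width: 0.0699
t: 21.6
eef_pos: [0.6249, -0.2274, 0.0865]
ee_rot: [-0.677, 1.57, -0.359]
force: [0.1, 1.3, 0.5]
width: 0.0745
t 21.6 tcp [ 0.6249 -0.2274  0.0865] x [ 0.0011 -0.0004 -1.    ] y [-0.3123  0.95   -0.0007] w 0.07453843954004973 F [0.0933 1.2879 0.4906] q [-0.0561  0.4529 -0.1829  0.0004 -0.9339 -1.1972]
[298.7897 218.5684]
[ 0.6189 -0.2159  0.0266] 3518 0.00029635100676965453
[-0.1974  0.3652] [-0.2023  0.3829]
```

```bash
python3 -m inch '-.2 .38 -.3 0 0 0;0 0 -1 0 0 0;0 0 -.7 0 0 0;0 0 -.25 0 0 0;0 0 0 0 0 0' 0.85 20; python3 -m inch '0 0 0 0 0 0;0 0 0 0 0 0;0 0 0 0 0 0;0 0 0 0 0 0;0 0 .3 0 0 0;0 0 .7 0 0 0;0 0 1 0 0 0' 0.3 20
```

```text
t: 22.28
eef_pos: [0.6183, -0.2151, 0.0176]
ee_rot: [2.843, 1.57, -3.122]
force: [0.8, -0.5, 0.0]
width: 0.0743
t: 23.15
eef_pos: [0.6178, -0.2153, 0.078]
ee_rot: [2.672, 1.569, 2.989]
force: [-0.7, 0.3, -0.2]
width: 0.0479
```

```bash
python3 -m inch '-.2 .4 .5 0 0 0;-.3 .9 .5 0 0 0;-.3 .9 .5 0 0 0;-.35 .9 .5 0 0 0;-.35 .9 .5 0 0 0;-.35 .9 .5 1 0 0;-.35 .9 .5 1 0 0;-.35 .9 .5 1 0 0;-.35 .9 .4 1 0 0;-.35 .9 0 1 0 0;-.35 .9 0 1 0 0;-.1 .5 0 0 0 0'; python3 -m inch '0 0 0 0 0 0;0 0 0 0 0 0'
python3 - <<'E'
from station import arm
from h import *
np.set_printoptions(precision=4,suppress=True)
plan(arm,"w10",.0245,2,.011,(.5764,.1856,4.059))
E
```

```text
t: 24.65
eef_pos: [0.5065, 0.0818, 0.2093]
ee_rot: [1.257, 1.047, 1.572]
force: [0.4, -1.1, -0.9]
width: 0.0477
t: 24.9
eef_pos: [0.5076, 0.0817, 0.21]
ee_rot: [1.253, 1.049, 1.571]
force: [-0.1, 0.8, -1.4]
width: 0.048
t 24.9 tcp [0.5076 0.0817 0.21  ] x [-0.0003  0.4987 -0.8668] y [-0.3134  0.8231  0.4737] w 0.04802742162927188 F [-0.1445  0.7932 -1.3656] q [ 0.1116  0.1547 -0.1982 -0.5579 -1.2117 -1.1646]
px [282.4287 267.2902] ball [0.5076 0.0772 0.2168] 4119 0.0002975083120033001 in tool [-0.0082 -0.0005 -0.0002]
tgt [0.5089 0.1494 0.1154] units [ 0.0439  2.4088 -3.3801] dist 0.1245253690503871 XYN mm [  11.8901    0.5738 -123.9551]
```

```bash
python3 -m inch '.02 .4 -.4 0 0 0;.02 .6 -.8 0 0 0;0 .6 -.85 0 0 0;0 .45 -.7 0 0 0;0 .22 -.4 0 0 0;0 0 0 0 0 0;0 0 0 0 0 0';python3 - <<'E'
from station import arm
from h import *
np.set_printoptions(precision=4,suppress=True)
plan(arm,"w11",.0245,2,.011,(.5764,.1856,4.059))
E
```

```text
t: 25.82
eef_pos: [0.5093, 0.1494, 0.1159]
ee_rot: [1.252, 1.047, 1.569]
force: [-0.9, -0.5, -2.2]
width: 0.0481
t 25.825 tcp [0.5093 0.1494 0.1159] x [ 0.0007  0.4998 -0.8661] y [-0.3126  0.8228  0.4746] w 0.048052986382256205 F [-0.9394 -0.5314 -2.2451] q [ 0.2326  0.2517 -0.2995 -0.6227 -0.9856 -1.1426]
px [282.3988 267.2957] ball [0.5095 0.1449 0.1229] 4301 0.00032905642499055435 in tool [-0.0083 -0.0005  0.    ]
tgt [0.5089 0.1494 0.1154] units [-0.0178  0.1509 -0.2494] dist 0.008762131071197608 XYN mm [ 0.1647  0.6538 -8.7362]
```

```bash
python3 -m inch '0 .05 -.08 0 0 0;0 .04 -.07 0 0 0;0 .03 -.06 0 0 0;0 .02 -.04 0 0 0;0 0 0 0 0 0;0 0 0 0 0 0'
```

```text
t: 26.62
eef_pos: [0.5089, 0.1539, 0.108]
ee_rot: [1.253, 1.047, 1.571]
force: [0.3, -0.2, -0.9]
width: 0.048
```

```bash
python3 -m inch '0 .015 -.03 0 0 0;0 0 0 0 0 0;0 0 0 0 0 0'
python3 - <<'E'
from station import arm
from h import *
np.set_printoptions(precision=4,suppress=True)
plan(arm,"w12",.0245,2,.011,(.5764,.1856,4.059))
E
```

```text
t: 27.0
eef_pos: [0.5091, 0.1543, 0.1072]
ee_rot: [1.252, 1.047, 1.57]
force: [1.6, 0.7, 0.3]
width: 0.0481
t 27.0 tcp [0.5091 0.1543 0.1072] x [ 0.0006  0.5001 -0.866 ] y [-0.3124  0.8227  0.4749] w 0.04812006523408591 F [1.6291 0.7282 0.2928] q [ 0.2405  0.263  -0.3061 -0.6307 -0.9673 -1.1365]
px [282.4809 267.3086] ball [0.5094 0.1498 0.1142] 4407 0.00035205902321680527 in tool [-0.0083 -0.0005  0.0001]
tgt [0.5089 0.1494 0.1154] units [-0.0143 -0.013   0.0418] dist 0.0013820884764269385 XYN mm [0.279  0.4187 1.2873]
```

Contact is confirmed and the measured height matches the offset of the earlier seatings (about 1.2 mm low each time). Releasing.

```bash
python3 -m inch '0 0 0 0 0 0;0 0 0 0 0 0;0 0 0 0 0 0;0 0 0 0 0 0' 0.75 20;python3 - <<'E'
from station import arm
from h import *
np.set_printoptions(precision=4,suppress=True)
plan(arm,"w13",.0245,2,.011,(.5764,.1856,4.059))
E
```

```text
t: 27.55
eef_pos: [0.5087, 0.1543, 0.1069]
ee_rot: [1.254, 1.047, 1.571]
force: [0.2, 0.4, -0.4]
width: 0.0652
t 27.55 tcp [0.5087 0.1543 0.1069] x [-0.0002  0.5    -0.866 ] y [-0.3121  0.8227  0.4751] w 0.06517304540714712 F [ 0.2197  0.3716 -0.365 ] q [ 0.2405  0.2633 -0.3066 -0.6307 -0.9676 -1.1365]
px [282.4463 267.3404] ball [0.5094 0.1499 0.1141] 4398 0.00031916641274935473 in tool [-0.0085 -0.0005  0.0006]
tgt [0.5089 0.1494 0.1154] units [-0.015  -0.0145  0.0434] dist 0.0014442192495606554 XYN mm [0.2639 0.4382 1.3506]
```

```bash
python3 -m inch '0 -.25 .4 0 0 0;0 -.58 1 0 0 0;0 -.58 1 0 0 0;0 -.5 .86 0 0 0;.4 .1 .2 0 -.5 .866;.6 .1 .2 0 -.5 .866;.6 .1 .2 0 -.5 .866;.5 .1 .2 0 -.5 .866;.1 .1 0 0 -.5 .866;0 0 0 0 -.5 .866;0 0 0 0 -.5 .866;0 0 0 0 -.5 .866';python3 -m inch '0 0 0 0 -.5 .866;0 0 0 0 -.5 .866;0 0 0 0 -.5 .866;0 0 0 0 -.5 .866;0 0 0 0 -.5 .866;0 0 0 0 -.5 .866;0 0 0 0 -.5 .866;0 0 0 0 -.5 .866;0 0 0 0 -.5 .866;0 0 0 0 -.5 .866;0 0 0 0 0 0;0 0 0 0 0 0' 0.5 60
python3 - <<'E'
from station import arm
from h import *
np.set_printoptions(precision=4,suppress=True)
s,R=st(arm);X,Y,N=frame();w=snap(arm,"wrist","w14")
d=s["eef_pos"]-[.5764,.1856,.105];print("XYN",d@X,d@Y,d@N,"jaw az",np.degrees(np.arctan2(R[:,1]@Y,R[:,1]@X)),"axis.N",R[:,0]@N)
for f in (w,dict(np.load("pics/w6.npz"))):
    p=cloud(f)-[.5764,.1856,.105];a,b,h=p@X,p@Y,p@N
    m=(np.hypot(a,b)<.034)&(h>.088)&(h<.1)&(f["frame"].max(2)<80);q=np.stack([a[m],b[m]],1);ev,V=np.linalg.eigh(np.cov(q.T));
    print(len(q),"mid",(q.max(0)+q.min(0))/2,q.mean(0),"bar az",np.degrees(np.arctan2(V[1,1],V[0,1])),np.sqrt(ev),np.median(h[m]))
E
```

```text
t: 29.1
eef_pos: [0.5748, 0.1114, 0.2297]
ee_rot: [0.551, 1.048, 1.57]
force: [-0.4, 0.0, -0.1]
width: 0.0654
t: 30.6
eef_pos: [0.5748, 0.1117, 0.2293]
ee_rot: [-0.316, 1.047, 1.57]
force: [0.7, -0.2, -0.0]
width: 0.0437
t 30.6 tcp [0.5748 0.1117 0.2293] x [ 0.0005  0.4999 -0.8661] y [-0.9506 -0.2686 -0.1556] w 0.0437129599405763 F [ 0.6997 -0.2488 -0.04  ] q [ 0.1525  0.2348 -0.0525 -0.5483 -1.2465  0.3319]
XYN -0.001868423916580691 -0.0003607217073267072 0.1445774995707075 jaw az 109.38375438486104 axis.N -0.9999206333115009
1471 mid [-0.0007 -0.0004] [-0.0022 -0.0008] bar az -150.87244068997396 [0.0044 0.0146] 0.09420765814912875
2075 mid [-0.0004 -0.0002] [-0.0009 -0.0005] bar az -150.36193860308381 [0.0044 0.0144] 0.09426539155216207
```

View pics/w14.png

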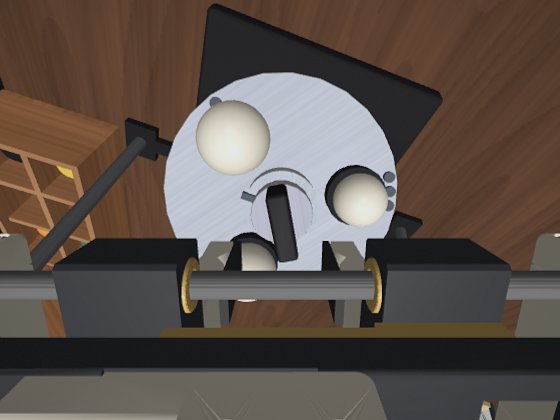

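The view shows all three balls seated: large (233,138), small (360,195), middle (250,262). The bar runs from (275,185) to (290,258), about 119° short of the mark at (249,197).

```bash
python3 -m inch '.01 .14 -.1 0 -.5 .866;.01 .3 -.5 0 -.5 .866;.01 .4 -.7 0 0 0;.01 .34 -.6 0 0 0;0 .17 -.35 0 0 0;0 0 0 0 0 0;0 0 0 0 0 0' 0.5 60
python3 - <<'E'
from station import arm
from h import *
np.set_printoptions(precision=4,suppress=True)
s,R=st(arm);X,Y,N=frame()
d=s["eef_pos"]-[.5764,.1856,.105];print("XYN",d@X,d@Y,d@N,"jaw az",np.degrees(np.arctan2(R[:,1]@Y,R[:,1]@X)),"axis.N",R[:,0]@N)
E
```

```text
t: 31.52
eef_pos: [0.5765, 0.1522, 0.162]
ee_rot: [-0.494, 1.047, 1.569]
force: [-1.0, 0.0, -0.1]
width: 0.0438
t 31.525 tcp [0.5765 0.1522 0.162 ] x [ 0.0009  0.4999 -0.8661] y [-0.8813 -0.4089 -0.237 ] w 0.04375198473130588 F [-1.032   0.0304 -0.057 ] q [ 0.2181  0.2938 -0.1269 -0.5792 -1.1004  0.5295]
XYN -0.00035805221980683466 -0.0009430586344812822 0.06607379465820772 jaw az 119.50709332349712 axis.N -0.9999259136296772
```

```bash
python3 -m inch '0 0 0 0 0 0;0 0 0 0 0 0;0 0 0 0 0 0;0 0 0 0 0 0;0 0 0 .01 .25 -.43;0 0 0 .01 .5 -.866;0 0 0 .01 .5 -.866;0 0 0 .01 .5 -.866' 0 60
python3 - <<'E'
from station import arm
from h import *
np.set_printoptions(precision=4,suppress=True)
s,R=st(arm);X,Y,N=frame();print(s["moment"])
d=s["eef_pos"]-[.5764,.1856,.105];print("XYN",d@X,d@Y,d@N,"jaw az",np.degrees(np.arctan2(R[:,1]@Y,R[:,1]@X)),"axis.N",R[:,0]@N)
E
```

```text
t: 32.52
eef_pos: [0.5744, 0.1517, 0.1611]
ee_rot: [-0.18, 1.045, 1.575]
force: [-7.3, -4.1, 3.7]
width: 0.0158
t 32.525 tcp [0.5744 0.1517 0.1611] x [-0.0023  0.5023 -0.8647] y [-0.9832 -0.1592 -0.0899] w 0.01578830000356408 F [-7.3228 -4.0786  3.6512] q [ 0.2153  0.2941 -0.1289 -0.5827 -1.1031  0.2262]
[-2.1978  1.5216  1.1417]
XYN -0.0013095842147238833 0.0011278252810614329 0.06554440722958998 jaw az 101.83225545825798 axis.N -0.9998781250190637
```

```bash
python3 -m inch '0 0 0 .01 .5 -.866;0 0 0 .01 .5 -.866;0 0 0 .01 .5 -.866;0 0 0 .01 .5 -.866;0 0 0 .01 .5 -.866;0 0 0 .01 .5 -.866;0 0 0 .01 .5 -.866;0 0 0 .01 .5 -.866;0 0 0 .01 .5 -.866;0 0 0 .01 .5 -.866;0 0 0 .01 .5 -.866;0 0 0 .01 .5 -.866'
python3 - <<'E'
from station import arm
from h import *
np.set_printoptions(precision=4,suppress=True)
s,R=st(arm);X,Y,N=frame();print(s["moment"],s["moment"]@N)
d=s["eef_pos"]-[.5764,.1856,.105];print("XYN",d@X,d@Y,d@N,"jaw az",np.degrees(np.arctan2(R[:,1]@Y,R[:,1]@X)),"axis.N",R[:,0]@N)
E
```

```text
t: 34.02
eef_pos: [0.573, 0.1523, 0.1614]
ee_rot: [0.858, 1.037, 1.565]
force: [-11.6, -2.4, 6.9]
width: 0.0157
t 34.025 tcp [0.573  0.1523 0.1614] x [ 0.0031  0.5086 -0.861 ] y [-0.6501  0.6552  0.3847] w 0.015690975740074425 F [-11.5787  -2.3982   6.894 ] q [ 0.2117  0.2904 -0.134  -0.5914 -1.0988 -0.813 ]
[-1.2706  3.0012  1.9709] 0.22338113253825614
XYN -0.0007051398071723437 0.0024843676691804284 0.06553995644245222 jaw az 41.84624055918023 axis.N -0.9998993780357888
```

```bash
python3 -m inch '-.05 0 0 .01 .5 -.866;0 0 0 .01 .5 -.866;0 0 0 .01 .5 -.866;0 0 0 .01 .5 -.866;0 0 0 .01 .5 -.866;0 0 0 .01 .5 -.866;0 0 0 .01 .5 -.866;0 0 0 .01 .4 -.7;0 0 0 0 .2 -.35;0 0 0 0 0 0'
python3 - <<'E'
from station import arm
from h import *
np.set_printoptions(precision=4,suppress=True)
s,R=st(arm);X,Y,N=frame();print(s["moment"],s["moment"]@N)
d=s["eef_pos"]-[.5764,.1856,.105];print("XYN",d@X,d@Y,d@N,"jaw az",np.degrees(np.arctan2(R[:,1]@Y,R[:,1]@X)),"axis.N",R[:,0]@N)
E
```

```text
t: 35.28
eef_pos: [0.5727, 0.1531, 0.1619]
ee_rot: [1.555, 1.038, 1.546]
force: [-8.1, 2.0, 7.0]
width: 0.0157
t 35.275 tcp [0.5727 0.1531 0.1619] x [ 0.0128  0.5082 -0.8611] y [0.0059 0.8612 0.5083] w 0.01574692498485162 F [-8.1423  2.0294  7.033 ] q [ 0.2149  0.2839 -0.1418 -0.5919 -1.0864 -1.5285]
[-0.4186  2.1151  1.2564] 0.036358258403261706
XYN 0.00026399948246477387 0.002822831710780014 0.06552986537064874 jaw az 0.956189083624245 axis.N -0.9999529376669865
```

```bash
python3 -m inch '0 0 0 .01 .3 -.5;0 0 0 .01 .2 -.35;0 0 0 0 0 0;0 0 0 0 0 0'
python3 - <<'E'
from station import arm
from h import *
np.set_printoptions(precision=4,suppress=True)
s,R=st(arm);X,Y,N=frame();print(s["force"],s["moment"]@N)
d=s["eef_pos"]-[.5764,.1856,.105];print("XYN",d@X,d@Y,d@N,"jaw az",np.degrees(np.arctan2(R[:,1]@Y,R[:,1]@X)),"axis.N",R[:,0]@N)
E
```

```text
t: 35.78
eef_pos: [0.5729, 0.1531, 0.1619]
ee_rot: [1.638, 1.038, 1.546]
force: [-8.3, 0.1, 4.3]
width: 0.0163
t 35.775 tcp [0.5729 0.1531 0.1619] x [ 0.0128  0.5082 -0.8611] y [0.0889 0.8572 0.5072] w 0.016257472478948463 F [-8.2608  0.141   4.3275] q [ 0.2148  0.284  -0.1415 -0.5919 -1.0865 -1.6117]
[-8.2608  0.141   4.3275] 1.5132824528400528
XYN 0.00027883502381827473 0.0026873743655007926 0.06555404900609353 jaw az -3.8103362291098346 axis.N -0.9999530028112105
```

The axial moment jumped to 1.5 N m, so the collar is against its stop. I back off the strain, release and retreat.

```bash
python3 -m inch '0 0 0 0 -.25 .43;0 0 0 0 -.15 .26;0 0 0 0 0 0' 0 10; python3 -m inch '0 0 0 0 0 0;0 0 0 0 0 0;0 0 0 0 0 0;0 -.25 .43 0 0 0;0 -.4 .7 0 0 0;0 -.5 .87 0 0 0;0 -.5 .87 0 0 0;0 -.5 .87 0 0 0;0 0 0 0 0 0;0 0 0 0 0 0' 0.5 20
python3 - <<'E'
from station import arm
from h import *
np.set_printoptions(precision=4,suppress=True)
s,R=st(arm);X,Y,N=frame();w=snap(arm,"wrist","w15");snap(arm,"scene","s15")
p=cloud(w)-[.5764,.1856,.105];a,b,h=p@X,p@Y,p@N
m=(np.hypot(a,b)<.034)&(h>.088)&(h<.1)&(w["frame"].max(2)<80);q=np.stack([a[m],b[m]],1);ev,V=np.linalg.eigh(np.cov(q.T))
print(len(q),(q.max(0)+q.min(0))/2,"bar az",np.degrees(np.arctan2(V[1,1],V[0,1])),np.sqrt(ev))
for k,(hh,r) in enumerate(((.021,.0305),(.0165,.0275),(.011,.0245))):
    t=cuppt((.5764,.1856,4.059),k,hh);px=proj(w,t)[0];bb=inhand(w,px,r,35) if 0<px[1]<400 else 0;print(k,px,t,bb)
cv2.imwrite("pics/fin.png",cv2.hconcat([cv2.resize(w["frame"][:,:,::-1],(480,360)),cv2.resize(dict(np.load("pics/s15.npz"))["frame"][85:335,150:390,::-1],(320,333)).copy() if 0 else cv2.resize(dict(np.load("pics/s15.npz"))["frame"][85:355,150:390,::-1],(320,360))]))
E
```

```text
t: 36.15
eef_pos: [0.5738, 0.1531, 0.1619]
ee_rot: [1.569, 1.036, 1.543]
force: [-3.9, 1.4, 6.2]
width: 0.0159
t: 37.4
eef_pos: [0.5744, 0.0878, 0.2737]
ee_rot: [1.567, 1.037, 1.54]
force: [-0.4, -0.5, -0.6]
width: 0.0437
t 37.4 tcp [0.5744 0.0878 0.2737] x [ 0.0157  0.5087 -0.8608] y [0.0228 0.8605 0.509 ] w 0.04367168299215656 F [-0.4315 -0.4966 -0.5673] q [ 0.1057  0.1999  0.0008 -0.5459 -1.3303 -1.5816]
1010 [-0.0003  0.0011] bar az 90.16670933159088 [0.0044 0.0145]
0 [240.1073 242.4178] [0.6321 0.1272 0.116 ] (array([0.6324, 0.1279, 0.1154]), 2845, np.float64(0.0007958407007228226))
1 [347.8099 198.3199] [0.5869 0.2304 0.1697] (array([0.5873, 0.2315, 0.168 ]), 3090, np.float64(0.0011531517472038889))
2 [252.8901 124.2137] [0.5089 0.1494 0.1154] (array([0.5096, 0.1502, 0.113 ]), 3182, np.float64(0.0015826398188329826))
```

View pics/fin.png

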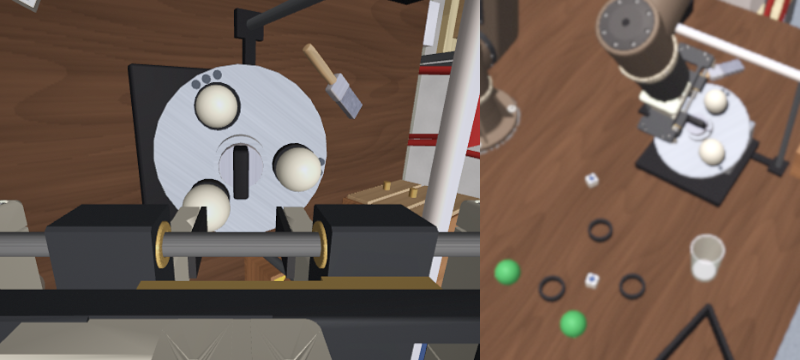

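The bar is at azimuth 90.2°, so its pointer end is at the mark (270°). All balls are in their cups: small (217,105), middle (298,167), large (206,205). Chalks, tumbler and brush have not moved, and the hand touches nothing.

```bash
python3 -c "
from station import arm
arm.job_done();print(arm.get_state()['t'])"
```

```text
the job is handed in; nothing more can be done
the job is handed in; nothing more can be done
```

I put the large, middle and small balls, in that order, into the one-, two- and three-stud cups. Each was lowered to light contact and let go. I then turned the lock collar about 119° clockwise in a single grasp, until the moment about its axis jumped to about 1.5 N m at the stop. I handed the job in shortly after 37.4 s; no verdict is reported.

**Balls:** My last check put all three within about 2.5 mm of their expected seats. The measured centres read 0.6 to 2.4 mm low, part of which is probably depth-camera bias.

**Collar:** The bar stands within about 0.2° of the locked mark, by bar angle. The pointer itself was hard to see, so I did not confirm it directly.

**Surroundings:** The gripper had backed off well clear with near-zero force. In the last pictures the chalks, tumbler, brush and green balls looked unmoved, judged by eye. The polish can was not in the last pictures, so I did not recheck it.

**Disagreement:** The side camera differed from the scene and wrist cameras by about 10 mm on the disc position. I went with the wrist camera, and the seatings agreed with it.

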